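# Catch and lower a carver's case lid

### The job

The lid of the wooden tool case stands open. Nudge it forward past upright until it starts to fall, catch it on a finger held under it while it is still well up, and lower it slowly on the finger until it is fully shut, with no drop of more than about a centimetre at the end. Do not pinch the lid, leave the bottle, cup and mallet where they stand, and finish with the hand clear.

Things in the scene. Friction and masses are not known exactly. Their poses are not given: they have to be found in the camera images.
- case: Open wooden tool case with carving gouges in it, fixed to the bench: 170 deep (its x) x 240 wide (its y) x 80 high. Origin: centre of its underside, on the bench. Its x axis points from its front to its hinged back (to the robot's left, within 0.4 rad of the world's y), y along the hinge, z up.
- lid (a joint): Lid angle, rad: 0 shut (level), 1.57 upright, 1.75 rear stop. Starts at 1.54 to 1.65. Hinge friction (0.1 N m) keeps it where it is left near upright; pushed forward below about 1.35 to 1.29 it starts to fall, slowly at first, then at up to 0.7 to 0.9 rad/s (damping 0.65 N m s/rad), some 4 s until it bangs shut.
- hinge_mid (a point): Middle of the hinge line on the case's back upper edge: 85 behind the case's centre, 80.5 above the bench; axes as the case's. The lid is a wooden board, 195 from hinge line to free edge, 250 wide, 12 thick, about 0.55 kg, with a shallow carved roundel 8 high on its upper face. Its under face passes through the hinge line.
- lid_edge (a point): Middle of the lid's free edge on its under face (the one that looks into the case), 195 from the hinge line; moves with the lid. x axis from free edge to hinge, y along the hinge, z out of the upper face. Shut, the edge overhangs the case's front wall by 25, so a fingertip fits under this lip, 80 above the bench.
- glue_mid (a point): Centre of a white bottle with blue cap, 54 diameter, 150 high, standing loose beside the case. Leave alone.
- cup_mid (a point): Centre of a white plastic cup, 72 diameter at the rim, 85 high, standing loose beside the case. Leave alone.
- mallet_mid (a point): Centre of a dark wooden round mallet standing on its head (72 diameter), handle up, 200 high. Leave alone.

How it is judged:
On the way, in this order (a step that is already met when the one before it is completed fails the run):
1. the lid has been tipped forward past upright and has begun to fall (joint below 1.3) (value of joint lid below 1.3 rad), for 0.05 s.
2. the falling lid is caught and borne by the fingers while still well up (joint 0.35 to 1.2, slower than 0.45 rad/s), not pinched (under 25 N) (value of joint lid between 0.35 and 1.2 rad and velocity of joint lid above -0.45 rad/s and contact force between the fingers and lid between 0.3 and 25 N), for 0.2 s.
3. the lid still rests on the fingers, not pinched (0.3 to 25 N), on the last part of its way down (joint 0.35 to 0.06) (value of joint lid between 0.06 and 0.35 rad and contact force between the fingers and lid between 0.3 and 25 N), for 0.1 s.
4. the lid is shut (joint below 0.03) (value of joint lid below 0.03 rad), for 0.2 s.
At the end, for the whole second after the job is handed in: The lid is fully shut (within 0.02 rad), was caught on the way and lowered without falling, the bottle, cup and mallet stand where they were (within 25 mm) (value of joint lid below 0.02 rad and distance of case from where it was at the start of the episode below 0.005 m and distance of each of glue_mid, cup_mid, mallet_mid from where it was at the start of the episode below 0.025 m); the robot touches nothing.
It fails at once if the lid falls or is slammed (faster than 0.45 rad/s) on the last part of its way, between 0.5 rad and 0.06 rad (about 12 mm) above shut (value of joint lid between 0.06 and 0.5 rad and velocity of joint lid below -0.45 rad/s).
It fails at once if the lid is struck or forced (more than 60 N) (contact force between the fingers and lid above 60 N).
It fails at once if a bystander is moved by more than 25 mm, tipped or lifted (distance of any of glue_mid, cup_mid, mallet_mid from where it was at the start of the episode above 0.025 m).
It also fails if it takes over 61 s, if anything falls off the work surface, if the arm or the gripper's body presses on something with over 40 N, if the wrist force passes 120 N, or if a joint passes its speed limit or range.

### The arm

A 6-joint arm with a two-finger parallel gripper is mounted at the origin on the work surface. World frame = base frame: x ahead of the robot, y to its left, z up, the work surface at z = 0. Lengths are in m, angles in rad, forces in N, time in s.
With the tool pointing down it reaches from about 0.275 to 0.725 m from the base axis. Payload 5.6 kg.
Tool frame: the origin (TCP) lies at the very end of the fingers, on their centre line; the grasp point (between the pads) lies 19 mm behind it; z points along the fingers, y is the line along which they close (so a half turn about z gives the same grasp; the last joint's range is limited). The gripper opens to 85 mm and grips with 20 to 120 N. Pads are 22 mm wide; open, the fingers measure 114 mm over their backs; the gripper's body (76 mm by 85 mm) begins 54 mm behind the grasp point. The pads swing forward as they close: fully open they stand 13 mm farther back than shut.
Start: joints at [-0.816, 0.255, 0.108, 0, -1.424, -0.285], TCP at [0.249, -0.49, 0.231] pointing down, gripper open.
Joint ranges: [-2.95, 2.95], [-1.21, 1.97], [-1.09, 1.5], [-2.87, 1.71], [-2.94, -0.07], [-3.05, 3.05]. Speed limits (rad/s): [2.57, 2.57, 3.14, 3.14, 3.14, 3.14].

### API

Orientations are given as a rotation vector (axis times angle).
In Python, from bench import bot gives the robot as it stands.
- The arm moves only by the tool jog_arm, never from a script. Its argument "increments" is a list of rows, each a list of 3 entries, a list of its own where there are three numbers: the shift along the tool's x, y, z in m, then the turn, a rotation vector about the tool's x, y, z in degrees, then the gripper's target within -1 to 1 (fully open at 1, half-way at 0, shut at -1). A call has 1 to 5 rows; each row shifts and turns the commanded pose from where the row before left it, along the tool's axes as they then stand; what a row does not reach is not made up. A row lasts 1/8 s, in which the tool goes at most 62.5 mm and 10.7 degrees, less where a joint would pass 70% of its speed; a pose out of reach is approached as far as the arm can. A call with a gripper value outside its range is refused whole. The fingers move at their own pace and stop on an object; the grip force is fixed at half the most. Time passes only in rows, so rows that do not move let the fingers close. It gives the time, the measured TCP pose, the force, the opening and the grip force at its end, in the units of the state.
- bot.read_state(): the state, without advancing time (a new reading comes with each control period).
- bot.get_image(name): name is "scene" or "top" or "wrist"; returns a dict with "image" (400x640x3 uint8, red, green, blue), "range_z" (400x640 float32, m along the optical axis (not along the pixel's ray), 0 where there is no reading), "vertical_fov" (degrees; the focal length in pixels is half the picture's height over the tangent of half this angle, whatever the lens; pixels are square), "cx", "cy" (the principal point, pixels), "R" (3x3) and "t" (3): a world point X has camera coordinates R X + t. Camera axes: x right, y down, z forward; pixel columns grow to the right and rows downward; lengths in m; the calibration is good to about 2 mm. A picture is of the moment at which its call begins.
- bot.hand_in(): hands the job in; it is judged then, once.
Trained networks look in a picture, given as the dict that the camera call returned (one of the last four; its "shot" number tells which), for a name from the list of things; names that differ only in an ending like _2 or _b are one class to them, and where a whole thing is asked for, a point or a joint stands for the part that bears it (a point fixed in the world has none). Each returns a list of dicts, best first, with "confidence" (0 to 1); they miss things now and then, are a little off and sometimes report something else, mostly with a low value. They report only what shows in the picture. A call takes as long as a camera call.
- bot.trace(picture, label): "mask" (400x640 bool, what is visible of it) and "xy" ([column, row] in pixels, amid what is visible of it).
- bot.tip_of(picture, label): "xy" ([column, row] in pixels: a listed point, or the origin of a listed thing).
The state is a dict: "time_s": time; "qpos": joint angles; "joint_vel": joint speeds; "joint_torque": joint torques, N m; "position": TCP position; "eef_rot": TCP orientation; "wrist_force": force on the tool from outside, world axes, zero at the start; "torque": the same for the moment, N m; "finger_gap": finger opening in m; "finger_force": force on a finger pad.
Only numpy, scipy, OpenCV 4.12 (cv2) and the standard library are available. Lean on these libraries where they do the work, as an engineer would, in place of code of your own. Each camera call takes 0.05 s, during which the arm holds its last target. There are 200 camera calls.

## Working session

There is one attempt and no reset: what is moved stays moved. The work goes in short steps, Python scripts to look and compute and a tool call to move; the robot and the scene stay as the last step left them, time stands still between calls to the robot, and variables do not carry over. Pictures are saved under pics/ and viewed, at most 10 in all, crops included, and the job is handed in when it is done.

Besides the shell and the picture viewer there is one more tool, called after "Emit:" as name(argument=value, ...), one argument or row to a line, values as JSON. jog_arm: Moves the arm, as the interface text tells. Its arguments: {"type":"object","properties":{"increments":{"type":"array","items":{"type":"array"}}},"required":["increments"]}

```bash
mkdir -p pics
cat > h.py <<'E'
import numpy as np, cv2
from bench import bot
def f(p): return 200/np.tan(np.radians(p["vertical_fov"])/2)
def world(p,uv,z=None):
    u,v=uv; r=np.array([(u-p["cx"])/f(p),(v-p["cy"])/f(p),1.])
    R=np.array(p["R"]);t=np.array(p["t"])
    if z is None: return R.T@(r*p["range_z"][int(round(v)),int(round(u))]-t)
    o=-R.T@t; d=R.T@r; return o+d*(z-o[2])/d[2]
def cloud(p,mask):
    v,u=np.nonzero(mask&(p["range_z"]>0)); d=p["range_z"][v,u]
    c=np.stack([(u-p["cx"])/f(p)*d,(v-p["cy"])/f(p)*d,d],1)
    return (c-np.array(p["t"]))@np.array(p["R"])
E
cat > a.py <<'E'
from h import *
np.set_printoptions(precision=3,suppress=True)
for n in ("scene","top"):
    p=bot.get_image(n); cv2.imwrite(f"pics/{n}1.png",p["image"][:,:,::-1])
    for l in ("case","lid","glue_mid","cup_mid","mallet_mid"):
        for r in bot.trace(p,l)[:1]:
            c=cloud(p,r["mask"]); print(n,l,r["confidence"],r["xy"],np.percentile(c,[3,50,97],axis=0).tolist() if len(c) else 0)
    for l in ("hinge_mid","lid_edge","case"):
        for r in bot.tip_of(p,l)[:1]: print(n,l,r["confidence"],r["xy"],world(p,r["xy"]),world(p,r["xy"],.0805))
print(bot.read_state())
E
python3 a.py
```

```text
scene case 0.57 [321.4, 195.8] [[0.40384941437077987, 0.025444422400617013, 0.006183908398374268], [0.5676233794973797, 0.12585726685655751, 0.046359165728541894], [0.6806221627513345, 0.21952492301491075, 0.26986171664829106]]
scene lid 0.88 [364.3, 152.6] [[-0.15709013096502963, 0.155450076628291, -0.004047814264003129], [0.6776794086241951, 0.16689220902046467, 0.2050692455241863], [0.6826485570824288, 0.5076765522469202, 0.27376306241000714]]
scene glue_mid 0.57 [415.6, 177.4] [[0.5507948791639999, 0.24466890898454055, -0.00031711919242695104], [0.5800949435437356, 0.34065189932760165, 0.09082489485806185], [0.7276447232417597, 0.36147815534787164, 0.19212625536903136]]
scene cup_mid 0.88 [268.4, 237.2] [[0.631530344545418, -0.04756673556973607, 0.004906657586553301], [0.6844589947412604, -0.018003801394734776, 0.058034237169504226], [0.6969770074038575, 0.012241321905018022, 0.08366973141076628]]
scene mallet_mid 0.73 [402.4, 232.0] [[0.7248086980803343, 0.19889978474909029, 0.007191779872714541], [0.7470214658105214, 0.22292476331002173, 0.08615622971824399], [0.766419119170655
[... 1371 characters left out ...]
0180583347582984]]
top hinge_mid 0.78 [261.5, 228.6] [0.562 0.195 0.082] [0.562 0.195 0.081]
top lid_edge 0.81 [244.7, 226.7] [0.564 0.207 0.255] [0.565 0.23  0.081]
top case 0.59 [297.0, 241.5] [0.535 0.122 0.045] [0.535 0.121 0.081]
{'time_s': 0.9, 'qpos': array([-0.816,  0.255,  0.108, -0.   , -1.424, -0.285]), 'joint_vel': array([-0.002, -0.001,  0.   ,  0.001, -0.001,  0.002]), 'joint_torque': array([ -0.001, -38.639,  23.807,   5.368,  -0.001,   0.   ]), 'position': array([ 0.249, -0.49 ,  0.231]), 'eef_rot': array([ 0.731, -3.055, -0.   ]), 'wrist_force': array([-0.504, -0.194,  0.091]), 'torque': array([ 0.035,  0.039, -0.04 ]), 'finger_force': 0.0, 'finger_gap': 0.08561016793808707}
```

View pics/scene1.png

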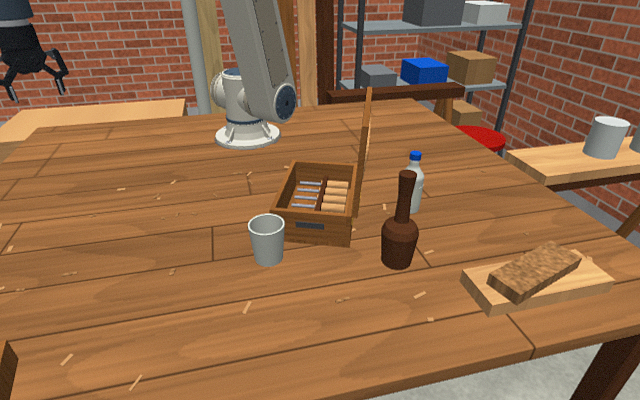

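View pics/top1.png

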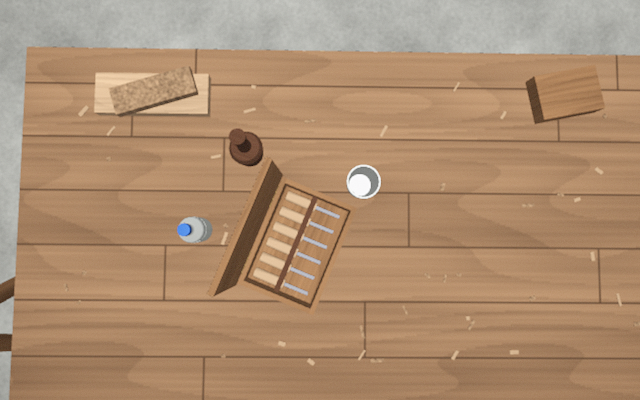

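```bash
cat > b.py <<'E'
from h import *
np.set_printoptions(precision=4,suppress=True)
from scipy.optimize import least_squares
p=bot.get_image("top"); c=cloud(p,bot.trace(p,"lid")[0]["mask"]); q=bot.get_image("scene"); 
e=c[(c[:,2]>.262)&(c[:,2]<.30)&(c[:,1]>.1)&(c[:,1]<.3)]
print("edge strip",len(e)); rect=cv2.minAreaRect(e[:,:2].astype(np.float32)); print(rect); print(cv2.boxPoints(rect), np.median(e[:,2]))
c=cloud(q,bot.trace(q,"lid")[0]["mask"]); s=c[(c[:,0]>.4)&(c[:,0]<.7)&(c[:,1]>.1)&(c[:,1]<.24)&(c[:,2]>.1)&(c[:,2]<.27)]
for _ in range(4):
    m=s.mean(0); n=np.linalg.svd(s-m,full_matrices=False)[2][2]; s=s[abs((s-m)@n)<.006]
print("scene plane",len(s),m,n,np.degrees(np.arcsin(n[2])), s.min(0),s.max(0))
# case front/rims
c=cloud(p,np.ones((400,640),bool)); r=c[(abs(c[:,2]-.08)<.004)&(c[:,0]>.35)&(c[:,0]<.72)&(c[:,1]>0)&(c[:,1]<.3)]
rr=cv2.minAreaRect(r[:,:2].astype(np.float32)); print("rim",len(r),rr); print(cv2.boxPoints(rr))
E
python3 b.py
```

```text
edge strip 1181
((0.5666203498840332, 0.21216119825839996), (0.012946399860084057, 0.24898336827754974), 67.84423065185547)
[[0.4489 0.2531]
 [0.6795 0.1592]
 [0.6844 0.1712]
 [0.4538 0.2651]] 0.27431051171806137
scene plane 615 [0.667  0.1698 0.191 ] [ 0.4727  0.8802 -0.0438] -2.5120351297999965 [0.5703 0.1538 0.1003] [0.685  0.2206 0.27  ]
rim 1912 ((0.5538861751556396, 0.1473594754934311), (0.27526551485061646, 0.3121876120567322), 81.46869659423828)
[[ 0.3791  0.0344]
 [ 0.6878 -0.0119]
 [ 0.7287  0.2603]
 [ 0.4199  0.3066]]
```

The scene view shows the open case (about 320,205) with the lid upright at its left-hand edge (365,150). The cup is at 267,240, the mallet at 400,235 and the bottle at 415,178. The top view agrees: the lid leans slightly back, at about 1.61 rad.

My plan is to straddle the free edge with the half-open gripper. The rear finger tips the lid forward, the front finger catches it, and then I rotate the hand down with the lid. First I'll rehearse the sweep in the air.

```bash
cat > g.py <<'E'
from h import *
from scipy.spatial.transform import Rotation as Ro, Slerp
np.set_printoptions(precision=3,suppress=True)
H=np.array([.561,.198,.0805]); cx=np.array([.3775,.926,0]); cx/=np.linalg.norm(cx); yh=np.cross([0,0,1],cx); ez=np.array([0,0,1.])
def pose(X,Y,Z,a):   # case frame about hinge (Z above hinge), a deg below horizontal
    a=np.radians(a); n=np.sin(a)*cx+np.cos(a)*ez; z=np.cos(a)*cx-np.sin(a)*ez
    return H+X*cx+Y*yh+Z*ez, Ro.from_matrix(np.stack([np.cross(-n,z),-n,z],1))
def on(th,s,Y,a,half):  # lid edge on inner face of lower finger, s behind TCP
    A=np.radians(a); X=-.195*np.cos(th)+s*np.cos(A)+half*np.sin(A); Z=.195*np.sin(th)-s*np.sin(A)+half*np.cos(A)
    return X,Y,Z,a
def cur():
    s=bot.read_state(); return np.array(s["position"]),Ro.from_rotvec(s["eef_rot"]),s
def inc(p,R,p2,R2):
    return np.round(R.inv().apply(p2-p),4).tolist(), np.round(np.degrees((R.inv()*R2).as_rotvec()),1).tolist()
def path(p,R,p2,R2,n):
    sl=Slerp([0,1],Ro.concatenate([R,R2])); out=[]; 
    for k in range(n):
        q,Q=p+(p2-p)*(k+1)/n, sl((k+1)/n); q0,Q0=p+(p2-p)*k/n, sl(k/n); out.append(inc(q0,Q0,q,Q))
    return out
def show():
    p,R,s=cur(); d=p-H; z=R.as_matrix()[:,2]
    print("t",s["time_s"],"XYZ",np.array([d@cx,d@yh,d[2]]),"alpha",np.degrees(np.arctan2(-z[2],z@cx)),"q",s["qpos"],"F",s["wrist_force"],"gap",s["finger_gap"],s["finger_force"])
E
python3 - <<'E'
from g import *
p,R,s=cur(); show()
t=pose(-.12,.0,.26,90); print(t[0],t[1].as_rotvec())
for r in path(p,R,*t,14): print(r)
E
```

```text
t 1.1 XYZ [-0.755  0.029  0.151] alpha 90.00196153736593 q [-0.816  0.255  0.108  0.    -1.424 -0.285] F [0.613 0.612 0.163] gap 0.08509078071201653 0.0
[0.516 0.087 0.341] [-3.083  0.604 -0.   ]
([-0.0357, 0.0281, -0.0078], [0.0, -0.0, -9.4])
([-0.0398, 0.022, -0.0078], [0.0, -0.0, -9.4])
([-0.0428, 0.0152, -0.0078], [0.0, -0.0, -9.4])
([-0.0447, 0.0081, -0.0078], [0.0, -0.0, -9.4])
([-0.0454, 0.0007, -0.0078], [0.0, -0.0, -9.4])
([-0.0449, -0.0067, -0.0078], [0.0, -0.0, -9.4])
([-0.0432, -0.0139, -0.0078], [0.0, -0.0, -9.4])
([-0.0404, -0.0207, -0.0078], [0.0, -0.0, -9.4])
([-0.0365, -0.027, -0.0078], [0.0, -0.0, -9.4])
([-0.0316, -0.0326, -0.0078], [0.0, -0.0, -9.4])
([-0.0259, -0.0373, -0.0078], [0.0, -0.0, -9.4])
([-0.0195, -0.041, -0.0078], [0.0, -0.0, -9.4])
([-0.0126, -0.0436, -0.0078], [0.0, -0.0, -9.4])
([-0.0053, -0.0451, -0.0078], [0.0, -0.0, -9.4])
```

Emit:
jog_arm(
  increments=[
    [[-0.036,0.028,-0.008],[0,0,-9.4],0],
    [[-0.04,0.022,-0.008],[0,0,-9.4],0],
    [[-0.043,0.015,-0.008],[0,0,-9.4],0],
    [[-0.045,0.008,-0.008],[0,0,-9.4],0],
    [[-0.045,0.001,-0.008],[0,0,-9.4],0],
  ],
)

```text
time_s: 1.72
position: [0.3449, -0.2826, 0.2717]
eef_rot: [-1.895, 2.505, -0.001]
wrist_force: [0.7, -0.1, 1.2]
finger_gap: 0.0427
finger_force: 0.0
```

Emit:
jog_arm(
  increments=[
    [[-0.045,-0.007,-0.008],[0,0,-9.4],0],
    [[-0.043,-0.014,-0.008],[0,0,-9.4],0],
    [[-0.04,-0.021,-0.008],[0,0,-9.4],0],
    [[-0.036,-0.027,-0.008],[0,0,-9.4],0],
    [[-0.032,-0.033,-0.008],[0,0,-9.4],0],
  ],
)

```text
time_s: 2.35
position: [0.4399, -0.0764, 0.3118]
eef_rot: [-2.737, 1.541, -0.001]
wrist_force: [1.2, -1.2, 0.2]
finger_gap: 0.0428
finger_force: 0.0
```

Emit:
jog_arm(
  increments=[
    [[-0.026,-0.037,-0.008],[0,0,-9.4],0],
    [[-0.02,-0.041,-0.008],[0,0,-9.4],0],
    [[-0.013,-0.044,-0.008],[0,0,-9.4],0],
    [[-0.005,-0.045,-0.008],[0,0,-9.4],0],
    [[0,0,0],[0,0,0],0],
  ],
)

```text
time_s: 2.98
position: [0.5144, 0.0909, 0.3424]
eef_rot: [3.087, -0.579, -0.002]
wrist_force: [0.9, -0.8, -0.0]
finger_gap: 0.0428
finger_force: 0.0
```

Run:
```python
from g import *
show(); p,R,s=cur()
print("to final, shifted out 0.07 in X")
X,Y,Z,a=on(0.0,.015,0,30,.021); print(X,Z)
for r in path(p,R,*pose(X-.07,0,Z,30),10): print(r)
```

```text
t 2.975 XYZ [-0.117  0.003  0.262] alpha 90.03021842120252 q [ 0.475  0.196  0.31  -0.    -1.686  0.725] F [ 0.948 -0.834 -0.01 ] gap 0.04283800700937913 0.0
to final, shifted out 0.07 in X
-0.1715096189432334 0.010686533479473213
([0.0001, 0.0125, 0.0251], [6.0, 0.1, 0.1])
([0.0001, 0.015, 0.0237], [6.0, 0.1, 0.1])
([0.0001, 0.0174, 0.022], [6.0, 0.1, 0.1])
([0.0001, 0.0196, 0.02], [6.0, 0.1, 0.1])
([0.0001, 0.0216, 0.0179], [6.0, 0.1, 0.1])
([0.0001, 0.0234, 0.0155], [6.0, 0.1, 0.1])
([0.0001, 0.0249, 0.013], [6.0, 0.1, 0.1])
([0.0002, 0.0261, 0.0103], [6.0, 0.1, 0.1])
([0.0002, 0.027, 0.0075], [6.0, 0.1, 0.1])
([0.0002, 0.0277, 0.0047], [6.0, 0.1, 0.1])
```

Emit:
jog_arm(
  increments=[
    [[0,0.012,0.025],[6,0,0],0],
    [[0,0.015,0.024],[6,0,0],0],
    [[0,0.017,0.022],[6,0,0],0],
    [[0,0.02,0.02],[6,0,0],0],
    [[0,0.022,0.018],[6,0,0],0],
  ],
)

```text
time_s: 3.6
position: [0.4903, 0.0298, 0.2172]
eef_rot: [-2.575, 0.49, -0.135]
wrist_force: [0.7, -1.1, 0.3]
finger_gap: 0.0426
finger_force: 0.0
```

Emit:
jog_arm(
  increments=[
    [[0,0.023,0.016],[6,0,0],0],
    [[0,0.025,0.013],[6,0,0],0],
    [[0,0.026,0.01],[6,0,0],0],
    [[0,0.027,0.008],[6,0,0],0],
    [[0,0.028,0.005],[6,0,0],0],
  ],
)

```text
time_s: 4.22
position: [0.4683, -0.0281, 0.0908]
eef_rot: [-2.063, 0.392, -0.23]
wrist_force: [1.3, 0.2, -0.4]
finger_gap: 0.0426
finger_force: 0.0
```

Run:
```python
from g import *
show(); p,R,s=cur()
q=bot.get_image("scene"); cv2.imwrite("pics/scene2.png",q["image"][:,:,::-1])
```

```text
t 4.225 XYZ [-0.244  0.001  0.01 ] alpha 29.846826607526058 q [-0.573  0.451 -0.188 -1.04  -1.408  2.219] F [ 1.258  0.182 -0.384] gap 0.04263775809547653 0.0
```

View pics/scene2.png

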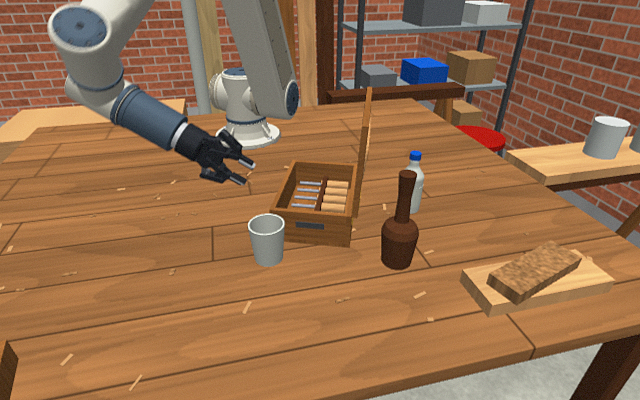

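Run:
```python
from g import *
p,R,s=cur()
for r in path(p,R,*pose(-.08,0,.25,90),8): print(r)
a=pose(-.08,0,.25,90)
print("over");
for r in path(*a,*pose(.014,0,.25,90),2): print(r)
```

```text
([0.0002, -0.0371, 0.0029], [-7.6, 0.1, 0.0])
([0.0002, -0.0371, -0.002], [-7.6, 0.1, 0.0])
([0.0002, -0.0365, -0.0069], [-7.6, 0.1, 0.0])
([0.0002, -0.0353, -0.0116], [-7.6, 0.1, 0.0])
([0.0002, -0.0335, -0.0162], [-7.6, 0.1, 0.0])
([0.0003, -0.0311, -0.0204], [-7.6, 0.1, 0.0])
([0.0003, -0.0281, -0.0243], [-7.6, 0.1, 0.0])
([0.0004, -0.0247, -0.0278], [-7.6, 0.1, 0.0])
over
([0.0, -0.047, 0.0], [0.0, 0.0, 0.0])
([-0.0, -0.047, 0.0], [0.0, 0.0, 0.0])
```

Emit:
jog_arm(
  increments=[
    [[0,-0.037,0.003],[-7.6,0,0],0.5],
    [[0,-0.037,-0.002],[-7.6,0,0],0.5],
    [[0,-0.036,-0.007],[-7.6,0,0],0.5],
    [[0,-0.035,-0.012],[-7.6,0,0],0.5],
    [[0,-0.034,-0.016],[-7.6,0,0],0.5],
  ],
)

```text
time_s: 4.9
position: [0.5067, 0.071, 0.2465]
eef_rot: [-2.717, 0.518, -0.105]
wrist_force: [1.1, -0.6, -1.0]
finger_gap: 0.0642
finger_force: 0.0
```

Emit:
jog_arm(
  increments=[
    [[0,-0.031,-0.02],[-7.6,0,0],0.5],
    [[0,-0.028,-0.024],[-7.6,0,0],0.5],
    [[0,-0.025,-0.028],[-7.6,0,0],0.5],
    [[0,-0.03,0],[0,0,0],0.5],
    [[0,-0.03,0],[0,0,0],0.5],
  ],
)

```text
time_s: 5.52
position: [0.5523, 0.1873, 0.3343]
eef_rot: [3.073, -0.584, -0.003]
wrist_force: [0.4, 1.0, 1.0]
finger_gap: 0.0638
finger_force: 0.0
```

Emit:
jog_arm(
  increments=[
    [[0,-0.03,0],[0,0,0],0.5],
    [[0,0,0],[0,0,0],0.5],
  ],
)

```text
time_s: 5.78
position: [0.5631, 0.2152, 0.3323]
eef_rot: [3.072, -0.582, -0.006]
wrist_force: [-0.3, -1.2, 0.5]
finger_gap: 0.0642
finger_force: 0.0
```

Run:
```python
from g import *
show()
q=bot.get_image("wrist"); cv2.imwrite("pics/wrist1.png",q["image"][:,:,::-1])
c=cloud(q,np.ones((400,640),bool))-H; c=np.stack([c@cx,c@yh,c[:,2]],1)
for lo in (.10,.14,.185):
    e=c[(c[:,2]>lo)&(c[:,2]<lo+.02)&(abs(c[:,1])<.1)&(abs(c[:,0])<.06)]
    if len(e): print(lo,len(e),np.percentile(e[:,0],[1,5,50,95,99]),e[:,2].max(),np.percentile(e[:,1],[2,98]))
```

```text
t 5.775 XYZ [0.017 0.005 0.252] alpha 90.87583392086025 q [ 0.629  0.375  0.527  0.007 -1.736  0.569] F [-0.259 -1.165  0.532] gap 0.06415843373461279 0.0
0.1 10 [0.024 0.024 0.024 0.025 0.025] 0.11982335912564197 [-0.002  0.002]
0.14 93 [0.02  0.021 0.021 0.022 0.022] 0.15999549721396156 [-0.036  0.042]
0.185 5165 [0.009 0.009 0.015 0.02  0.021] 0.1959729302055609 [-0.097  0.094]
```

View pics/wrist1.png

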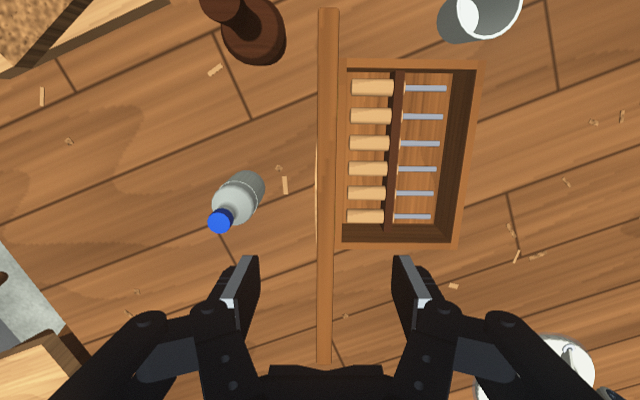

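```bash
cat >> g.py <<'E'
def rear(X,Z,a,half,tb=.004):  # lid angle set by rear fingertip on the upper face / by inner face on the top rear corner
    A=np.radians(a); px=X-tb*np.cos(A)+half*np.sin(A); pz=Z+tb*np.sin(A)+half*np.cos(A)
    r=np.hypot(px,pz); th1=np.arctan2(pz,-px)+np.arcsin(.012/r)
    return th1
E
python3 - <<'E'
from g import *
p,R,s=cur()
a=(.017,0.,.155,90)
for thc in (1.05,1.0,.95,.9):
  for al in (70,75):
    x=on(thc,.035,0,al,.032); print(thc,al,x,rear(x[0],x[2],al,.032))
b=on(.95,.035,0,70,.032)
for k in range(0,13,2):
    m=np.array(a)+(np.array(b)-np.array(a))*k/12; print(m,rear(m[0],m[2],m[3],.032))
print(path(*pose(*a),*pose(*b),12))
E
```

```text
1.05 70 (np.float64(-0.054985485457339285), 0, np.float64(0.14720293184974795), 70) 1.4830877786892538
1.05 75 (np.float64(-0.05705806131904835), 0, np.float64(0.1436223345139966), 75) 1.473986038312214
1.0 70 (np.float64(-0.06331808076273979), 0, np.float64(0.14214224489645444), 70) 1.4283575708359286
1.0 75 (np.float64(-0.06539065662444885), 0, np.float64(0.1385616475607031), 75) 1.416934630065149
0.95 70 (np.float64(-0.07138733356390983), 0, np.float64(0.1366714262928425), 70) 1.3723212476689646
0.95 75 (np.float64(-0.07345990942561889), 0, np.float64(0.13309082895709118), 75) 1.358467536015397
0.9 70 (np.float64(-0.07917307493123207), 0, np.float64(0.1308041502362739), 70) 1.3149150453530465
0.9 75 (np.float64(-0.08124565079294115), 0, np.float64(0.12722355290052256), 75) 1.2985269764586305
[ 0.017  0.     0.155 90.   ] 1.9419242775314405
[ 0.002  0.     0.152 86.667] 1.8573175509385644
[-0.012  0.     0.149 83.333] 1.7668123365365325
[-0.027  0.     0.146 80.   ] 1.671443027540604
[-0.042  0.     0.143 76.667] 1.5726794746221686
[-0.057  0.     0.14  73.333] 1.472322809078787
[-0.071  0.     0.137 70.   ] 1.3723212476689646
[([0.0, 0.0074, 0.0015], [1.7, 0.0, 0.0]), ([0.0, 0.0074, 0.0013], [1.7, -0.0, -0.0]), ([0.0, 0.0074, 0.0011], [1.7, -0.0, -0.0]), ([0.0, 0.0075, 0.0009], [1.7, -0.0, -0.0]), ([0.0, 0.0075, 0.0007], [1.7, 0.0, 0.0]), ([-0.0, 0.0075, 0.0004], [1.7, 0.0, 0.0]), ([0.0, 0.0075, 0.0002], [1.7, -0.0, -0.0]), ([0.0, 0.0075, 0.0], [1.7, 0.0, -0.0]), ([0.0, 0.0075, -0.0002], [1.7, 0.0, -0.0]), ([-0.0, 0.0075, -0.0004], [1.7, 0.0, 0.0]), ([0.0, 0.0075, -0.0006], [1.7, 0.0, 0.0]), ([-0.0, 0.0075, -0.0009], [1.7, 0.0, 0.0])]
```

Emit:
jog_arm(
  increments=[
    [[0,0,0.032],[0,0,0],0.5],
    [[0,0,0.032],[0,0,0],0.5],
    [[0,0,0.032],[0,0,0],0.5],
    [[0,0.007,0.001],[1.7,0,0],0.5],
    [[0,0.007,0.001],[1.7,0,0],0.5],
  ],
)

```text
time_s: 6.45
position: [0.5579, 0.1988, 0.2377]
eef_rot: [-3.039, 0.578, -0.018]
wrist_force: [-0.3, -0.1, 0.4]
finger_gap: 0.0641
finger_force: 0.0
```

Emit:
jog_arm(
  increments=[
    [[0,0.007,0.001],[1.7,0,0],0.5],
    [[0,0.007,0.001],[1.7,0,0],0.5],
    [[0,0.007,0.001],[1.7,0,0],0.5],
    [[0,0.007,0],[1.7,0,0],0.5],
    [[0,0.008,0],[1.7,0,0],0.5],
  ],
)

```text
time_s: 7.08
position: [0.5443, 0.1665, 0.2287]
eef_rot: [-2.897, 0.549, -0.054]
wrist_force: [0.3, 2.4, 1.9]
finger_gap: 0.0636
finger_force: 0.9
```

```bash
cat > th.py <<'E'
from g import *
show()
def lid(save=None):
    q=bot.get_image("scene")
    if save: cv2.imwrite(save,q["image"][:,:,::-1])
    r=bot.trace(q,"lid")
    if not r: print("no lid"); return
    c=cloud(q,r[0]["mask"])-H; c=np.stack([c@cx,c@yh,c[:,2]],1)
    c=c[(abs(c[:,1])<.13)&(c[:,0]>-.22)&(c[:,0]<.05)&(c[:,2]>.0)&(c[:,2]<.22)]
    # median over side-edge (far end) and inner face points: angle of points far from hinge
    rr=np.hypot(c[:,0],c[:,2]); c=c[(rr>.1)&(rr<.205)]
    a=np.arctan2(c[:,2],-c[:,0]); print("lid angle pct",len(c),np.percentile(a,[5,25,50,75,95]))
import sys
lid(sys.argv[1] if len(sys.argv)>1 else None)
E
python3 th.py pics/s3.png
```

```text
t 7.075 XYZ [-0.036  0.004  0.148] alpha 78.77976786891576 q [ 0.486  0.215  0.082 -0.132 -1.291  0.737] F [0.308 2.437 1.94 ] gap 0.06360239444194915 0.9148906770860776
lid angle pct 889 [1.456 1.482 1.512 1.542 1.59 ]
```

View pics/s3.png

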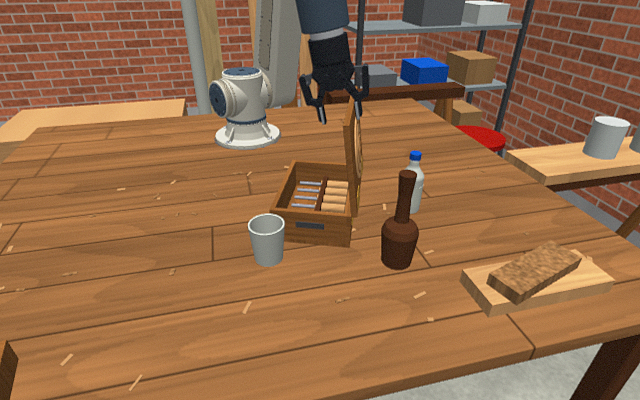

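Run:
```python
from g import *
p,R,s=cur()
for r in path(p,R,*pose(*on(.96,.037,0.004,70,.032)),5): print(r)
```

```text
([-0.0001, 0.0068, 0.0011], [1.8, 0.0, 0.1])
([-0.0001, 0.0068, 0.0009], [1.8, 0.0, 0.1])
([-0.0001, 0.0069, 0.0007], [1.8, 0.0, 0.1])
([-0.0001, 0.0069, 0.0005], [1.8, 0.0, 0.1])
([-0.0001, 0.0069, 0.0003], [1.8, 0.0, 0.1])
```

Emit:
jog_arm(
  increments=[
    [[0,0.007,0.001],[1.8,0,0],0.5],
    [[0,0.007,0.001],[1.8,0,0],0.5],
    [[0,0.007,0.001],[1.8,0,0],0.5],
    [[0,0.007,0],[1.8,0,0],0.5],
  ],
)

```text
time_s: 7.68
position: [0.5343, 0.1416, 0.2186]
eef_rot: [-2.775, 0.527, -0.085]
wrist_force: [-0.4, 0.7, -0.9]
finger_gap: 0.064
finger_force: 0.5
```

```bash
python3 th.py
```

```text
t 7.675 XYZ [-0.062  0.003  0.138] alpha 71.60178429014768 q [ 0.379  0.156 -0.001 -0.25  -1.201  0.882] F [-0.379  0.731 -0.921] gap 0.06395947894516853 0.5281683057546616
lid angle pct 1201 [1.286 1.323 1.344 1.375 1.422]
```

Emit:
jog_arm(
  increments=[
    [[0,0.007,0],[1,0,0],0.5],
    [[0,0.006,0],[1,0,0],0.5],
    [[0,0,0],[0,0,0],0.5],
    [[0,0,0],[0,0,0],0.5],
  ],
)

```text
time_s: 8.28
position: [0.5302, 0.1306, 0.2149]
eef_rot: [-2.743, 0.521, -0.093]
wrist_force: [0.1, 0.8, -0.9]
finger_gap: 0.0638
finger_force: 0.0
```

```bash
python3 th.py
```

```text
t 8.275 XYZ [-0.074  0.003  0.134] alpha 69.72116545678476 q [ 0.339  0.141 -0.025 -0.287 -1.183  0.936] F [ 0.094  0.77  -0.916] gap 0.0638173191112671 0.0
no lid
```

Emit:
jog_arm(
  increments=[
    [[0,0,0],[0,0,0],0.5],
    [[0,0,0],[0,0,0],0.5],
    [[0,0,0],[0,0,0],0.5],
    [[0,0,0],[0,0,0],0.5],
    [[0,0,0],[0,0,0],0.5],
  ],
)

```text
time_s: 9.0
position: [0.5302, 0.1307, 0.2149]
eef_rot: [-2.743, 0.52, -0.093]
wrist_force: [-0.2, 0.3, 0.5]
finger_gap: 0.0643
finger_force: 0.0
```

```bash
python3 th.py pics/s4.png
```

```text
t 9.0 XYZ [-0.074  0.003  0.134] alpha 69.70056333614646 q [ 0.339  0.141 -0.025 -0.287 -1.182  0.936] F [-0.226  0.327  0.473] gap 0.06427610037360958 0.0
lid angle pct 1748 [1.099 1.139 1.152 1.18  1.227]
```

View pics/s4.png

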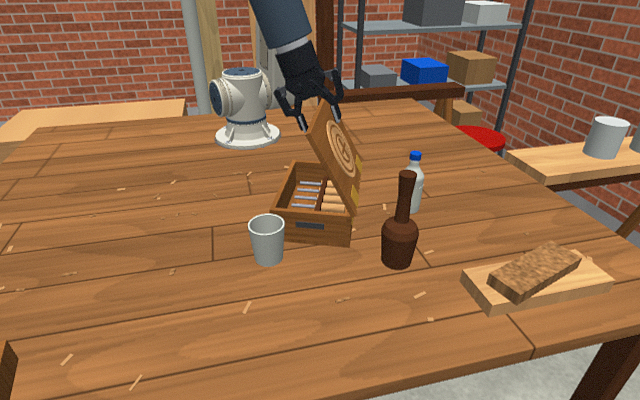

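The lid is falling, at about 1.13 rad, with its edge at (318,112). The front finger waits ahead of it at (300,120).

Emit:
jog_arm(
  increments=[
    [[0,0,0],[0,0,0],0.5],
    [[0,0,0],[0,0,0],0.5],
    [[0,0,0],[0,0,0],0.5],
    [[0,0,0],[0,0,0],0.5],
    [[0,0,0],[0,0,0],0.5],
  ],
)

```text
time_s: 9.72
position: [0.5302, 0.1307, 0.2149]
eef_rot: [-2.743, 0.52, -0.093]
wrist_force: [0.4, -0.8, 0.1]
finger_gap: 0.064
finger_force: 0.0
```

Emit:
jog_arm(
  increments=[
    [[0,0,0],[0,0,0],0.5],
    [[0,0,0],[0,0,0],0.5],
    [[0,0,0],[0,0,0],0.5],
    [[0,0,0],[0,0,0],0.5],
  ],
)

```text
time_s: 10.22
position: [0.5301, 0.1306, 0.2148]
eef_rot: [-2.743, 0.52, -0.093]
wrist_force: [0.1, -0.9, -0.5]
finger_gap: 0.0642
finger_force: 0.7
```

```bash
python3 th.py pics/s5.png
```

```text
t 10.225 XYZ [-0.074  0.003  0.134] alpha 69.71964467831039 q [ 0.339  0.141 -0.025 -0.287 -1.182  0.936] F [ 0.099 -0.934 -0.514] gap 0.06419763080646329 0.6571570294909179
lid angle pct 2156 [0.95  0.989 1.001 1.027 1.073]
```

View pics/s5.png

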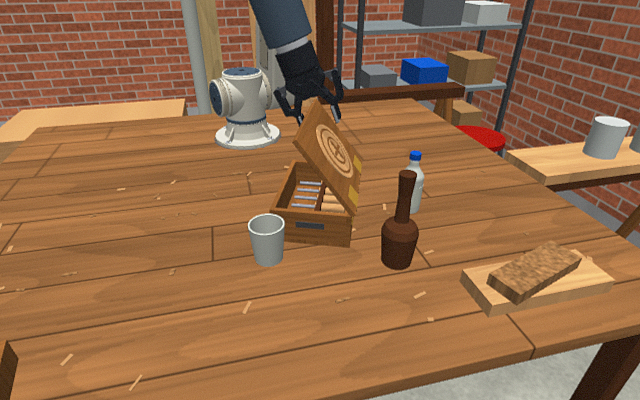

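```bash
cat > low.py <<'E'
from g import *
import sys
# plan from lid angle a to b in n rows, starting at the commanded pose for a; schedule
def sch(th):
    u=(.925-th)/.955; return on(th,.036-.021*u,.003,69.7-39.7*u,.032)
a,b,n=float(sys.argv[1]),float(sys.argv[2]),int(sys.argv[3])
show(); x=sch(a); print("plan XYZa",np.round(x,3))
T=np.linspace(a,b,n+1); p,R,s=cur(); 
for k in range(n):
    q=pose(*sch(T[k+1])); i=inc(p,R,*q); print(round(T[k+1],3),i[0],i[1][0]); p,R=q
E
python3 low.py .925 .485 20
```

```text
t 10.325 XYZ [-0.074  0.003  0.134] alpha 69.719923866336 q [ 0.339  0.141 -0.025 -0.287 -1.182  0.936] F [ 0.151 -0.243 -0.305] gap 0.06398617239286647 0.7319160341285169
plan XYZa [-0.075  0.003  0.133 69.7  ]
0.903 [0.0001, 0.0047, 0.0012] 0.9
0.881 [0.0, 0.0035, 0.0003] 0.9
0.859 [-0.0, 0.0035, 0.0003] 0.9
0.837 [-0.0, 0.0035, 0.0004] 0.9
0.815 [-0.0, 0.0035, 0.0004] 0.9
0.793 [0.0, 0.0035, 0.0004] 0.9
0.771 [0.0, 0.0035, 0.0004] 0.9
0.749 [-0.0, 0.0035, 0.0005] 0.9
0.727 [0.0, 0.0035, 0.0005] 0.9
0.705 [0.0, 0.0035, 0.0005] 0.9
0.683 [-0.0, 0.0035, 0.0005] 0.9
0.661 [-0.0, 0.0035, 0.0005] 0.9
0.639 [0.0, 0.0035, 0.0006] 0.9
0.617 [-0.0, 0.0035, 0.0006] 0.9
0.595 [0.0, 0.0035, 0.0006] 0.9
0.573 [-0.0, 0.0035, 0.0006] 0.9
0.551 [-0.0, 0.0035, 0.0007] 0.9
0.529 [0.0, 0.0035, 0.0007] 0.9
0.507 [0.0, 0.0035, 0.0007] 0.9
0.485 [-0.0, 0.0035, 0.0007] 0.9
```

Emit:
jog_arm(
  increments=[
    [[0,0,0],[0,0,0],0.5],
    [[0,0.0035,0.0005],[0.9,0,0],0.5],
    [[0,0.0035,0.0003],[0.9,0,0],0.5],
    [[0,0.0035,0.0003],[0.9,0,0],0.5],
    [[0,0.0035,0.0004],[0.9,0,0],0.5],
  ],
)

```text
time_s: 10.95
position: [0.5256, 0.1188, 0.2083]
eef_rot: [-2.681, 0.509, -0.108]
wrist_force: [0.0, -0.4, -0.6]
finger_gap: 0.0644
finger_force: 0.2
```

Emit:
jog_arm(
  increments=[
    [[0,0.0035,0.0004],[0.9,0,0],0.5],
    [[0,0.0035,0.0004],[0.9,0,0],0.5],
    [[0,0.0035,0.0004],[0.9,0,0],0.5],
    [[0,0.0035,0.0005],[0.9,0,0],0.5],
    [[0,0.0035,0.0005],[0.9,0,0],0.5],
  ],
)

```text
time_s: 11.58
position: [0.5202, 0.1051, 0.1986]
eef_rot: [-2.604, 0.494, -0.125]
wrist_force: [-0.1, -0.6, -0.6]
finger_gap: 0.0642
finger_force: 0.3
```

```bash
python3 low.py .727 .485 11; python3 th.py|tail -1
```

```text
t 11.575 XYZ [-0.101  0.003  0.118] alpha 61.54449654378537 q [ 0.184  0.116 -0.087 -0.463 -1.132  1.161] F [-0.086 -0.577 -0.576] gap 0.06420201597662263 0.2746230026241392
plan XYZa [-0.102  0.003  0.117 61.469]
0.705 [-0.0003, 0.0049, 0.0009] 1.0
0.683 [-0.0, 0.0035, 0.0005] 0.9
0.661 [-0.0, 0.0035, 0.0005] 0.9
0.639 [0.0, 0.0035, 0.0006] 0.9
0.617 [-0.0, 0.0035, 0.0006] 0.9
0.595 [0.0, 0.0035, 0.0006] 0.9
0.573 [-0.0, 0.0035, 0.0006] 0.9
0.551 [-0.0, 0.0035, 0.0007] 0.9
0.529 [0.0, 0.0035, 0.0007] 0.9
0.507 [0.0, 0.0035, 0.0007] 0.9
0.485 [-0.0, 0.0035, 0.0007] 0.9
lid angle pct 2368 [0.76  0.793 0.805 0.831 0.877]
```

Emit:
jog_arm(
  increments=[
    [[0,0.0035,0.0005],[0.9,0,0],0.5],
    [[0,0.0035,0.0005],[0.9,0,0],0.5],
    [[0,0.0035,0.0005],[0.9,0,0],0.5],
    [[0,0.0035,0.0006],[0.9,0,0],0.5],
    [[0,0.0035,0.0006],[0.9,0,0],0.5],
  ],
)

```text
time_s: 12.3
position: [0.5151, 0.0923, 0.1875]
eef_rot: [-2.528, 0.48, -0.142]
wrist_force: [0.8, -0.1, -0.1]
finger_gap: 0.0643
finger_force: 0.3
```

Emit:
jog_arm(
  increments=[
    [[0,0.0035,0.0006],[0.9,0,0],0.5],
    [[0,0.0035,0.0006],[0.9,0,0],0.5],
    [[0,0.0035,0.0007],[0.9,0,0],0.5],
    [[0,0.0035,0.0007],[0.9,0,0],0.5],
    [[0,0.0035,0.0007],[0.9,0,0],0.5],
  ],
)

```text
time_s: 12.92
position: [0.5106, 0.0807, 0.1748]
eef_rot: [-2.451, 0.465, -0.158]
wrist_force: [-0.1, -1.1, -1.8]
finger_gap: 0.0642
finger_force: 0.4
```

```bash
python3 low.py .507 .155 16; python3 th.py|tail -1
```

```text
t 12.925 XYZ [-0.128  0.002  0.094] alpha 52.545747718142415 q [-0.009  0.138 -0.137 -0.678 -1.133  1.451] F [-0.116 -1.056 -1.785] gap 0.06418883992990486 0.4141262616030872
plan XYZa [-0.129  0.003  0.093 52.323]
0.485 [-0.0006, 0.0051, 0.0011] 1.1
0.463 [-0.0, 0.0035, 0.0008] 0.9
0.441 [0.0, 0.0035, 0.0008] 0.9
0.419 [-0.0, 0.0035, 0.0008] 0.9
0.397 [-0.0, 0.0035, 0.0008] 0.9
0.375 [0.0, 0.0035, 0.0009] 0.9
0.353 [0.0, 0.0035, 0.0009] 0.9
0.331 [-0.0, 0.0035, 0.0009] 0.9
0.309 [-0.0, 0.0035, 0.0009] 0.9
0.287 [0.0, 0.0035, 0.001] 0.9
0.265 [-0.0, 0.0035, 0.001] 0.9
0.243 [-0.0, 0.0035, 0.001] 0.9
0.221 [0.0, 0.0035, 0.001] 0.9
0.199 [0.0, 0.0035, 0.001] 0.9
0.177 [0.0, 0.0035, 0.0011] 0.9
0.155 [0.0, 0.0034, 0.0011] 0.9
lid angle pct 2306 [0.562 0.575 0.589 0.613 0.658]
```

Emit:
jog_arm(
  increments=[
    [[0,0.0036,0.0008],[1.0,0,0],0.5],
    [[0,0.0036,0.0008],[0.9,0,0],0.5],
    [[0,0.0035,0.0008],[0.9,0,0],0.5],
    [[0,0.0035,0.0008],[0.9,0,0],0.5],
    [[0,0.0035,0.0008],[0.9,0,0],0.5],
  ],
)

```text
time_s: 13.65
position: [0.5065, 0.0703, 0.1605]
eef_rot: [-2.372, 0.45, -0.173]
wrist_force: [1.2, -0.3, -0.9]
finger_gap: 0.0639
finger_force: 0.5
```

Emit:
jog_arm(
  increments=[
    [[0,0.0035,0.0009],[0.9,0,0],0.5],
    [[0,0.0035,0.0009],[0.9,0,0],0.5],
    [[0,0.0035,0.0009],[0.9,0,0],0.5],
    [[0,0.0035,0.0009],[0.9,0,0],0.5],
    [[0,0.0035,0.001],[0.9,0,0],0.5],
  ],
)

```text
time_s: 14.28
position: [0.5031, 0.0616, 0.1451]
eef_rot: [-2.296, 0.436, -0.188]
wrist_force: [-0.6, -1.4, -0.8]
finger_gap: 0.0639
finger_force: 0.5
```

```bash
python3 low.py .287 -.03 15; python3 th.py pics/s6.png|tail -1
```

```text
t 14.275 XYZ [-0.148  0.002  0.065] alpha 43.441960412836075 q [-0.201  0.213 -0.178 -0.883 -1.183  1.752] F [-0.583 -1.423 -0.793] gap 0.06392386270791564 0.5071346182376146
plan XYZa [-0.149  0.003  0.064 43.178]
0.266 [-0.0009, 0.0047, 0.001] 1.1
0.245 [-0.0, 0.0033, 0.001] 0.9
0.224 [0.0, 0.0033, 0.001] 0.9
0.202 [0.0, 0.0033, 0.001] 0.9
0.181 [0.0, 0.0033, 0.001] 0.9
0.16 [0.0, 0.0033, 0.001] 0.9
0.139 [-0.0, 0.0033, 0.0011] 0.9
0.118 [0.0, 0.0033, 0.0011] 0.9
0.097 [-0.0, 0.0033, 0.0011] 0.9
0.076 [0.0, 0.0033, 0.0011] 0.9
0.055 [0.0, 0.0033, 0.0011] 0.9
0.033 [0.0, 0.0033, 0.0012] 0.9
0.012 [-0.0, 0.0033, 0.0012] 0.9
-0.009 [0.0, 0.0033, 0.0012] 0.9
-0.03 [0.0, 0.0033, 0.0012] 0.9
lid angle pct 2396 [0.333 0.352 0.366 0.39  0.434]
```

View pics/s6.png

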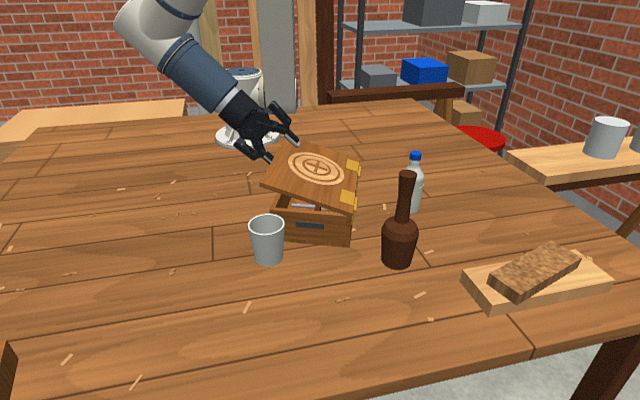

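Emit:
jog_arm(
  increments=[
    [[0,0.0035,0.001],[1.0,0,0],0.5],
    [[0,0.0034,0.001],[0.9,0,0],0.5],
    [[0,0.0033,0.001],[0.9,0,0],0.5],
    [[0,0.0033,0.001],[0.9,0,0],0.5],
    [[0,0,0],[0,0,0],0.5],
  ],
)

```text
time_s: 15.0
position: [0.5006, 0.0556, 0.1318]
eef_rot: [-2.233, 0.425, -0.197]
wrist_force: [-0.6, 0.3, -2.0]
finger_gap: 0.064
finger_force: 1.2
```

Emit:
jog_arm(
  increments=[
    [[0,0,0],[0,0,0],0.5],
    [[0,0.0033,0.001],[0.9,0,0],0.5],
    [[0,0.0033,0.001],[0.9,0,0],0.5],
    [[0,0.0033,0.001],[0.9,0,0],0.5],
    [[0,0.0033,0.001],[0.9,0,0],0.5],
  ],
)

```text
time_s: 15.62
position: [0.4991, 0.0512, 0.1195]
eef_rot: [-2.171, 0.412, -0.209]
wrist_force: [-0.2, -0.2, -0.5]
finger_gap: 0.064
finger_force: 0.6
```

```bash
python3 low.py .118 -.06 9; python3 th.py|tail -1
```

```text
t 15.625 XYZ [-0.159  0.002  0.039] alpha 36.13342465943102 q [-0.332  0.308 -0.205 -1.019 -1.245  1.977] F [-0.165 -0.235 -0.508] gap 0.06398045500070731 0.5511264503002167
plan XYZa [-0.16   0.003  0.038 36.152]
0.098 [-0.0011, 0.0043, 0.001] 0.8
0.078 [-0.0, 0.0031, 0.001] 0.8
0.059 [0.0, 0.0031, 0.0011] 0.8
0.039 [-0.0, 0.0031, 0.0011] 0.8
0.019 [0.0, 0.0031, 0.0011] 0.8
-0.001 [-0.0, 0.0031, 0.0011] 0.8
-0.02 [0.0, 0.0031, 0.0011] 0.8
-0.04 [0.0, 0.0031, 0.0012] 0.8
-0.06 [-0.0, 0.0031, 0.0012] 0.8
lid angle pct 2354 [0.164 0.182 0.195 0.22  0.264]
```

Emit:
jog_arm(
  increments=[
    [[0,0.0033,0.001],[0.8,0,0],0.5],
    [[0,0.0031,0.001],[0.8,0,0],0.5],
    [[0,0.0031,0.001],[0.8,0,0],0.5],
    [[0,0.0031,0.001],[0.8,0,0],0.5],
    [[0,0.0031,0.001],[0.8,0,0],0.5],
  ],
)

```text
time_s: 16.35
position: [0.4973, 0.0467, 0.1038]
eef_rot: [-2.102, 0.399, -0.22]
wrist_force: [-0.3, -0.5, -1.5]
finger_gap: 0.0642
finger_force: 0.6
```

```bash
python3 low.py .019 -.08 5; python3 th.py|tail -1
```

```text
t 16.35 XYZ [-0.164  0.002  0.023] alpha 32.1477773698878 q [-0.394  0.374 -0.217 -1.082 -1.284  2.095] F [-0.327 -0.546 -1.456] gap 0.06415336927975344 0.5684919795021415
plan XYZa [-0.164  0.003  0.022 32.037]
-0.001 [-0.0011, 0.004, 0.0014] 0.9
-0.021 [-0.0, 0.0031, 0.0011] 0.8
-0.04 [0.0, 0.0031, 0.0012] 0.8
-0.06 [-0.0, 0.0031, 0.0012] 0.8
-0.08 [0.0, 0.0031, 0.0012] 0.8
lid angle pct 2244 [0.067 0.082 0.095 0.119 0.162]
```

Emit:
jog_arm(
  increments=[
    [[0,0.0031,0.0012],[0.5,0,0],0.5],
    [[0,0.0031,0.0012],[0.5,0,0],0.5],
    [[0,0.0031,0.0012],[0.5,0,0],0.5],
    [[0,0.003,0.001],[0,0,0],0.5],
    [[0,0.003,0.001],[0,0,0],0.5],
  ],
)

```text
time_s: 17.08
position: [0.4961, 0.0438, 0.0879]
eef_rot: [-2.078, 0.394, -0.225]
wrist_force: [0.9, 0.3, 0.3]
finger_gap: 0.0645
finger_force: 0.0
```

```bash
python3 th.py
```

```text
t 17.075 XYZ [-0.167  0.002  0.007] alpha 30.698260573764884 q [-0.419  0.419 -0.226 -1.106 -1.29   2.161] F [0.887 0.316 0.256] gap 0.0644603389844124 0.0
lid angle pct 2243 [0.044 0.06  0.073 0.098 0.141]
```

Emit:
jog_arm(
  increments=[
    [[0,0.006,-0.01],[0,0,0],0.5],
    [[0,0.01,-0.017],[0,0,0],0.5],
    [[0,0.01,-0.017],[0,0,0],0.5],
    [[0,0.01,-0.017],[0,0,0],0.5],
    [[0,0.01,-0.017],[0,0,0],0.5],
  ],
)

```text
time_s: 17.8
position: [0.4624, -0.0417, 0.0883]
eef_rot: [-2.078, 0.394, -0.225]
wrist_force: [-0.0, -0.6, -0.1]
finger_gap: 0.0639
finger_force: 0.0
```

Emit:
jog_arm(
  increments=[
    [[0,0,-0.02],[0,0,0],0.5],
    [[0,0,-0.02],[0,0,0],0.5],
    [[0,0,-0.01],[0,0,0],0.5],
    [[0,0,0],[0,0,0],0.5],
    [[0,0,0],[0,0,0],0.5],
  ],
)

```text
time_s: 18.42
position: [0.4472, -0.0799, 0.1138]
eef_rot: [-2.077, 0.394, -0.224]
wrist_force: [-0.1, 0.2, -0.5]
finger_gap: 0.0643
finger_force: 0.0
```

```bash
python3 th.py pics/s7.png
python3 - <<'E'
from g import *
q=bot.get_image("top"); c=cloud(q,bot.trace(q,"lid")[0]["mask"])-H; c=np.stack([c@cx,c@yh,c[:,2]],1)
for x in (-.18,-.03): print(x,np.median(c[(abs(c[:,0]-x)<.01)&(c[:,2]<.05)][:,2]))
E
```

```text
t 18.425 XYZ [-0.3    0.001  0.033] alpha 30.676873142825674 q [-0.662  0.435 -0.128 -0.973 -1.504  2.193] F [-0.125  0.172 -0.5  ] gap 0.0643069222453531 0.0
lid angle pct 2316 [0.045 0.059 0.072 0.096 0.139]
-0.18 0.011751171542152383
-0.03 0.012330830404857926
```

View pics/s7.png

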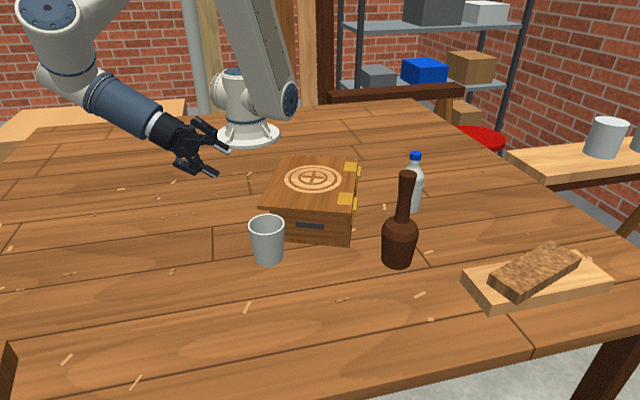

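The lid is shut and level (310,180), the hand is clear (200,150), and the cup, mallet and bottle haven't moved.

```bash
python3 -c "
from bench import bot
print(bot.hand_in())"
```

```text
the job is handed in; nothing more can be done
None
```

The lid was tipped, caught on the finger at about 0.95 rad and lowered slowly until shut; the hand finished clear, the bystanders look unmoved, and the job is handed in (no verdict was returned).

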